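Find the instrument case that rattles and hold it out

ROBOT

A 7-joint arm with a two-finger parallel gripper is mounted at the origin on the work surface. World frame = base frame: x ahead of the robot, y to its left, z up, the work surface at z = 0. Lengths are in m, angles in degrees, forces in N, time in s.
With the tool pointing down it reaches from about 0.425 to 0.875 m from the base axis. Payload 4.7 kg.
Tool frame: the origin (TCP) lies between the finger pads; the fingertips stand 19 mm ahead of it and the grasp point (between the pads) is the TCP; x points along the fingers, z is the direction in which the jaws open and shut, and the axes are right-handed (so a half turn about x gives the same grasp; the last joint's range is limited). The gripper opens to 87 mm and grips with 3 to 60 N. Pads are 19 mm wide; open, the fingers measure 117 mm over their backs; the gripper's body (75 mm by 190 mm) begins 51 mm behind the grasp point.
Start: joints at [67.615, 18.392, -4.016, 83.108, 1.295, 78.541, -3.26], TCP at [0.256, -0.597, 0.242] pointing down, gripper open.
Joint ranges: [-163.93, 163.93], [-17.29, 119.83], [-79.2, 71.16], [3.27, 140.29], [-89.18, 269.18], [5.43, 117.66], [-154.24, 154.24]. Speed limits (degrees/s): [147.25, 147.25, 180, 180, 180, 180, 180].

INTERFACE

Orientations are given as [roll, pitch, yaw] about the fixed x, y, z axes, in that order (R = Rz(yaw) Ry(pitch) Rx(roll)).
In Python, from cell import monitor, read_camera, camera_model, env, regions_of gives the robot as it stands. The module is installed in compiled form; this text tells all that it offers.
- The arm moves only by the tool step_arm, never from a script. Its argument "deltas" is a list of rows, each a list of 5 numbers: the gripper's target within -1 to 1 (fully open at 1, half-way at 0, shut at -1), then the shift along the tool's x, y, z in m, then the turn about the tool's x in degrees. A call has 1 to 12 rows; each row is the pose to reach, as a shift and turn from the pose commanded when the call began, along the tool's axes at that moment; what a row does not reach only later rows make up. A row lasts 1/8 s, in which the tool goes at most 62.5 mm and 10.7 degrees, less where a joint would pass 70% of its speed; a pose out of reach is approached as far as the arm can. A call with a gripper value outside its range is refused whole. The fingers move at their own pace and stop on an object; "newtons" is the grip in N (left out, the last holds). Time passes only in rows, so rows that repeat a pose let the fingers close. It gives the time, the measured TCP pose, the force and the opening at its end, in the units of the state.
- monitor.get_obs(): the state, without advancing time (a new reading comes with each control period).
- read_camera(name): name is "scene" or "top" or "wrist"; returns (picture, depth): 384x512x3 uint8, red, green, blue; 384x512 float32, m along the optical axis (not along the pixel's ray), 0 where there is no reading.
- camera_model(name): a dict with "fx", "fy", "cx", "cy" (pixels), "xyz" and "attitude" of the camera in the world. Camera axes: x right, y down, z forward; pixel columns grow to the right and rows downward; lengths in m; the calibration is good to about 2 mm. The wrist camera is an equidistant fisheye: a pixel r from the principal point sees the ray r / f radians off the axis. A picture is of the moment at which its call begins: read the wrist's pose just before it. camera_model takes no time and is no camera call; for the wrist camera it gives the pose at the moment of the call.
- env.sign_off(): hands the job in, once; it reports no verdict.
Trained networks look in the newest picture that a camera, given by its name, has taken for a name from the list of things; names that differ only in an ending like _2 or _b are one class to them, and where a whole thing is asked for, a point or a joint stands for the part that bears it (a point fixed in the world has none). Each returns a list of dicts, best first, with "p" (0 to 1); they miss things now and then, are a little off and sometimes report something else, mostly with a low value. They report only what shows in the picture. A call takes as long as a camera call.
- regions_of(camera, thing): "pixels" (384x512 bool, what is visible of it) and "pixel" ([column, row] in pixels, amid what is visible of it).
The state is a dict: "time_s": time; "qpos": joint angles; "joint_velocities": joint speeds; "effort": joint torques, N m; "tool_pos": TCP position; "tool_rot": TCP orientation; "force": force on the tool from outside, world axes, zero at the start; "wrist_torque": the same for the moment, N m; "grip_width": finger opening in m.
Only numpy, scipy, OpenCV 4.12 (cv2) and the standard library are available. Lean on these libraries where they do the work, as an engineer would, in place of code of your own. Each camera call takes 0.05 s, during which the arm holds its last target. There are 200 camera calls.

TASK

In one of the three closed instrument cases in the tray the metal handle has come out of its foam and lies loose: pick the cases up one at a time and give each a brisk shake lengthwise in the air until you find the one that rattles, setting the silent ones back down flat in the tray without dropping them. Finish while still holding the rattling case, level and still, out over the dark mat across the table for the technician to take, 10 to 25 cm above it; do not hold a silent case out over the mat, and leave the other things on the table alone.

Things in the scene. Friction and masses are not known exactly. Their poses are not given: they have to be found in the camera images.
- case_left_center (a point): Centre of the left one (largest y) of three like closed instrument cases in dark grey plastic: 176 mm long (its x), 58 mm wide (y), 44 mm high (z), flat upright sides, for a grasp across the 58 mm. The point is 22 mm above the underside. Latched; it cannot come open. Each weighs 0.29 to 0.39 kg by chance, so weight does not tell them apart.
- case_middle_center (a point): Centre of the middle case, the same as the left one in all but place and weight. Each case holds a 150 g metal battery handle. In two it sits firmly in foam and cannot shift. In one, by chance, there is no foam and it lies loose, unseen, and slides easily (friction 0.14): 30 mm either way along the case from its middle, 12 mm either way across.
- case_right_center (a point): Centre of the right case (smallest y), the same as the left one in all but place and weight. In the case that rattles, a sharp move along its length that is stopped or reversed makes the handle run to the leading end and knock on the end wall: a jolt along the case, and from then on its weight pulls 30 mm off centre (a moment of 0.044 N m), first at one end, then at the other.
- tray: Shallow wooden dispensing tray lined with grey felt, 200 mm (its x) by 400 mm (its y), fixed. Origin: centre of its underside on the table. Inner floor 6 mm above the table, rim 6 mm thick and 16 mm high. The three cases lie in it in a row along its y, about 125 mm apart, their long sides along its x.
- mat: The technician's mat: thin dark mat, 110 mm (its x) by 220 mm (its y), 4 mm thick, fixed flat on the far side of the table. Origin: centre of its underside on the table.
- lens_spray: Bystander: white lens-cleaner bottle, 38 mm across, 113 mm tall, upright; origin at the centre of its base.
- occluder: Bystander: black eye occluder, a 60 mm disc on a flat handle lying on the table, about 205 mm long over all and 8 mm high; origin at the table, near the middle of the handle, its x axis towards the disc.
- penlight: Bystander: metal penlight lying on the table, 130 mm long (its x) and 16 mm thick; origin at the table under its middle.

How it is judged (in metres and radians):
On the way, in this order (a step that is already met when the one before it is completed fails the run):
1. the case with the loose handle is shaken in the air, its underside more than 5 cm above the table, and the handle runs to one end of it (((distance between handle_center and case_left_center below 0.045 m and height (world z) of case_left_center above 0.075 m and (x of handle_center in the frame of case_left_center above 0.025 m or x of handle_center in the frame of case_left_center below -0.025 m)) or (distance between handle_center and case_middle_center below 0.045 m and height (world z) of case_middle_center above 0.075 m and (x of handle_center in the frame of case_middle_center above 0.025 m or x of handle_center in the frame of case_middle_center below -0.025 m)) or (distance between handle_center and case_right_center below 0.045 m and height (world z) of case_right_center above 0.075 m and (x of handle_center in the frame of case_right_center above 0.025 m or x of handle_center in the frame of case_right_center below -0.025 m)))).
2. still in the air, the handle leaves that end (((distance between handle_center and case_left_center below 0.045 m and height (world z) of case_left_center above 0.075 m and not (x of handle_center in the frame of case_left_center above 0.018 m or x of handle_center in the frame of case_left_center below -0.018 m)) or (distance between handle_center and case_middle_center below 0.045 m and height (world z) of case_middle_center above 0.075 m and not (x of handle_center in the frame of case_middle_center above 0.018 m or x of handle_center in the frame of case_middle_center below -0.018 m)) or (distance between handle_center and case_right_center below 0.045 m and height (world z) of case_right_center above 0.075 m and not (x of handle_center in the frame of case_right_center above 0.018 m or x of handle_center in the frame of case_right_center below -0.018 m)))).
3. still in the air, the handle runs to an end again (((distance between handle_center and case_left_center below 0.045 m and height (world z) of case_left_center above 0.075 m and (x of handle_center in the frame of case_left_center above 0.025 m or x of handle_center in the frame of case_left_center below -0.025 m)) or (distance between handle_center and case_middle_center below 0.045 m and height (world z) of case_middle_center above 0.075 m and (x of handle_center in the frame of case_middle_center above 0.025 m or x of handle_center in the frame of case_middle_center below -0.025 m)) or (distance between handle_center and case_right_center below 0.045 m and height (world z) of case_right_center above 0.075 m and (x of handle_center in the frame of case_right_center above 0.025 m or x of handle_center in the frame of case_right_center below -0.025 m)))).
At the end, for the whole second after the job is handed in: The case with the loose handle in it is gripped by the fingers and still, its centre over the dark mat (within 60 mm of the mat's middle along its short side and 115 mm along its long side) and 9 to 30 cm above the table, level within 0.26 rad; the two silent cases rest flat in the tray, let go (((distance between handle_center and case_left_center below 0.045 m and x of case_left_center in the frame of mat between -0.06 and 0.06 m and y of case_left_center in the frame of mat between -0.115 and 0.115 m and height (world z) of case_left_center between 0.09 and 0.3 m and angle between case_left_center's own z axis and vertical below 0.26 rad and linear speed of case_left below 0.05 m/s and contact force between case_left and the fingers above 2 N and (x of case_middle_center in the frame of tray between -0.06 and 0.06 m and y of case_middle_center in the frame of tray between -0.18 and 0.18 m and height (world z) of case_middle_center below 0.038 m and angle between case_middle_center's own z axis and vertical below 0.1 rad and linear speed of case_middle below 0.03 m/s and contact force between case_middle and the fingers below 0.3 N) and (x of case_right_center in the frame of tray between -0.06 and 0.06 m and y of case_right_center in the frame of tray between -0.18 and 0.18 m and height (world z) of case_right_center below 0.038 m and angle between case_right_center's own z axis and vertical below 0.1 rad and linear speed of case_right below 0.03 m/s and contact force between case_right and the fingers below 0.3 N)) or (distance between handle_center and case_middle_center below 0.045 m and x of case_middle_center in the frame of mat between -0.06 and 0.06 m and y of case_middle_center in the frame of mat between -0.115 and 0.115 m and height (world z) of case_middle_center between 0.09 and 0.3 m and angle between case_middle_center's own z axis and vertical below 0.26 rad and linear speed of case_middle below 0.05 m/s and contact force between case_middle and the fingers above 2 N and (x of case_left_center in the frame of tray between -0.06 and 0.06 m and y of case_left_center in the frame of tray between -0.18 and 0.18 m and height (world z) of case_left_center below 0.038 m and angle between case_left_center's own z axis and vertical below 0.1 rad and linear speed of case_left below 0.03 m/s and contact force between case_left and the fingers below 0.3 N) and (x of case_right_center in the frame of tray between -0.06 and 0.06 m and y of case_right_center in the frame of tray between -0.18 and 0.18 m and height (world z) of case_right_center below 0.038 m and angle between case_right_center's own z axis and vertical below 0.1 rad and linear speed of case_right below 0.03 m/s and contact force between case_right and the fingers below 0.3 N)) or (distance between handle_center and case_right_center below 0.045 m and x of case_right_center in the frame of mat between -0.06 and 0.06 m and y of case_right_center in the frame of mat between -0.115 and 0.115 m and height (world z) of case_right_center between 0.09 and 0.3 m and angle between case_right_center's own z axis and vertical below 0.26 rad and linear speed of case_right below 0.05 m/s and contact force between case_right and the fingers above 2 N and (x of case_left_center in the frame of tray between -0.06 and 0.06 m and y of case_left_center in the frame of tray between -0.18 and 0.18 m and height (world z) of case_left_center below 0.038 m and angle between case_left_center's own z axis and vertical below 0.1 rad and linear speed of case_left below 0.03 m/s and contact force between case_left and the fingers below 0.3 N) and (x of case_middle_center in the frame of tray between -0.06 and 0.06 m and y of case_middle_center in the frame of tray between -0.18 and 0.18 m and height (world z) of case_middle_center below 0.038 m and angle between case_middle_center's own z axis and vertical below 0.1 rad and linear speed of case_middle below 0.03 m/s and contact force between case_middle and the fingers below 0.3 N)))); the arm keeps its last pose, push and grip.
It fails at once if a silent case is held out over the dark mat ((not (distance between handle_center and case_left_center below 0.045 m) and x of case_left_center in the frame of mat between -0.06 and 0.06 m and y of case_left_center in the frame of mat between -0.115 and 0.115 m) or (not (distance between handle_center and case_middle_center below 0.045 m) and x of case_middle_center in the frame of mat between -0.06 and 0.06 m and y of case_middle_center in the frame of mat between -0.115 and 0.115 m) or (not (distance between handle_center and case_right_center below 0.045 m) and x of case_right_center in the frame of mat between -0.06 and 0.06 m and y of case_right_center in the frame of mat between -0.115 and 0.115 m)).
It fails at once if a bystander is pushed more than 30 mm or knocked over (distance of any of lens_spray, occluder, penlight from where it was at the start of the episode above 0.03 m or angle between any of lens_spray, occluder, penlight's own z axis and vertical above 0.4 rad).
It fails at once if a case is dropped: it falls into the tray faster than 0.5 m/s ((height (world z) of case_left_center below 0.045 m and linear speed of case_left above 0.5 m/s) or (height (world z) of case_middle_center below 0.045 m and linear speed of case_middle above 0.5 m/s) or (height (world z) of case_right_center below 0.045 m and linear speed of case_right above 0.5 m/s)).
It also fails if it takes over 72 s, if anything falls off the work surface, if the arm or the gripper's body presses on something with over 40 N, if the wrist force passes 120 N, or if a joint passes its speed limit or range.

## Working session

There is one attempt and no reset: what is moved stays moved. The work goes in short steps, Python scripts to look and compute and a tool call to move; the robot and the scene stay as the last step left them, time stands still between calls to the robot, and variables do not carry over. Pictures are saved under pics/ and viewed, about 8 in all and at most 12, crops included, and the job is handed in when it is done.

Besides the shell and the picture viewer there is one more tool, called after "Emit:" as a command line: name --pt "numbers of a row" for each row, then --argument value for the rest. step_arm: Moves the arm, as the interface text tells. Its arguments: {"type":"object","properties":{"deltas":{"type":"array"},"newtons":{"type":"number"}},"required":["deltas"]}

```bash
mkdir -p pics; cat > h.py <<'E'
import numpy as np, cv2
from scipy.spatial.transform import Rotation as R
from cell import monitor, read_camera, camera_model, env, regions_of
def pts(cam, d):
    m=camera_model(cam); v,u=np.mgrid[0:d.shape[0],0:d.shape[1]]
    P=np.stack([(u-m['cx'])/m['fx']*d,(v-m['cy'])/m['fy']*d,d],-1)
    a=np.array(m['attitude'],float)
    M=a if a.shape==(3,3) else R.from_euler('xyz',a,degrees=True).as_matrix()
    return P@M.T+np.array(m['xyz'])
E
python3 - <<'E'
from h import *
o=monitor.get_obs(); print(o)
for c in ['top','scene']:
    print(c,camera_model(c))
    p,d=read_camera(c); cv2.imwrite(f'pics/{c}.png',p[:,:,::-1])
    P=pts(c,d)
    for t in ['case_left_center','tray','mat','lens_spray','occluder','penlight']:
        for r in regions_of(c,t)[:4]:
            q=P[r['pixels']&(d>0)]
            if len(q)<5: continue
            rect=cv2.minAreaRect((q[:,:2]*1000).astype(np.float32))
            print(t,round(r['p'],2),r['pixel'],len(q),np.median(q,0).round(3),'zmax',np.percentile(q[:,2],95).round(3),np.round(rect[0]),np.round(rect[1]),round(rect[2],1))
E
```

```text
{'time_s': 0.0, 'qpos': array([67.6144468 , 18.43974382, -4.01533865, 83.17467164,  1.29650054,
       78.54017826, -3.26126361]), 'joint_velocities': array([ 0.08163888,  0.04750539, -0.08006919, -0.04700207, -0.03521596,
        0.14454102, -0.01533534]), 'effort': array([-4.76111964e-04, -4.91282523e+01, -4.04182160e-01, -3.12532461e+01,
       -6.39740657e-02,  4.36851103e-02,  1.84841238e-04]), 'tool_pos': array([ 0.25573673, -0.5970201 ,  0.24045572]), 'tool_rot': array([-176.21022716,   89.89049199,  116.98392355]), 'force': array([-0.33095412,  0.75673016, -0.6020608 ]), 'wrist_torque': array([-0.01998875,  0.02097018,  0.00891875]), 'grip_width': 0.08694240161097216}
top {'fx': 485.44430776467294, 'fy': 485.44430776467294, 'cx': 253.16857016276685, 'cy': 188.34289082268143, 'xyz': array([3.02306912e-01, 5.25497170e-04, 1.29477326e+00]), 'attitude': array([-1.67911165e+02,  7.77261431e-02, -9.37120143e+01])}
case_left_center 0.7 [209.1, 230.7] 1611 [0.463 0.094 0.049] zmax 0.054 [469.  97.] [ 65. 187.] 88.6
tray 0.9 [252.0, 232.5] 7195 [ 0.455 -0.002  0.007] zmax 0.016 [462. 
[... 582 characters left out ...]
24,    0.96064798,  146.02529917])}
case_left_center 0.94 [300.6, 210.9] 1621 [0.478 0.11  0.05 ] zmax 0.054 [467.  83.] [ 91. 174.] 88.5
tray 0.65 [281.1, 203.0] 3838 [0.491 0.03  0.009] zmax 0.018 [456. -34.] [422. 229.] 88.0
mat 0.84 [231.0, 248.8] 3254 [0.667 0.08  0.005] zmax 0.008 [664.  66.] [114. 226.] 3.1
lens_spray 0.91 [370.4, 339.4] 788 [0.589 0.441 0.078] zmax 0.115 [549. 426.] [100.  40.] 22.8
lens_spray 0.36 [247.3, 159.6] 1322 [ 0.47  -0.126  0.049] zmax 0.054 [ 444. -164.] [216. 109.] 0.2
occluder 0.84 [165.0, 140.5] 328 [ 0.635 -0.422  0.007] zmax 0.011 [ 600. -450.] [205.  59.] 37.6
penlight 0.7 [384.5, 291.9] 400 [0.455 0.374 0.014] zmax 0.017 [449. 372.] [129.  19.] 26.9
```

```bash
python3 - <<'E'
from h import *
p,d=read_camera('top'); P=pts('top',d)
m=((P[...,2]>.042)&(P[...,2]<.062)&(P[...,0]>.34)&(P[...,0]<.6)&(abs(P[...,1])<.25)).astype(np.uint8)
m=cv2.morphologyEx(m,cv2.MORPH_OPEN,np.ones((3,3)))
n,l,s,c=cv2.connectedComponentsWithStats(m)
for i in range(1,n):
    if s[i,4]<100: continue
    q=P[l==i]; r=cv2.minAreaRect((q[:,:2]*1000).astype(np.float32)); print(c[i].round(),s[i],q.mean(0).round(4),np.round(r[0],1),np.round(r[1]),r[2])
print(monitor.get_obs()['time_s'])
E
```

```text
[307. 226.] [ 294  193   27   68 1481] [ 0.4598 -0.1464  0.0497] [ 461.8 -147.1] [ 58. 175.] 88.95608520507812
[263. 230.] [ 251  196   25   68 1484] [ 0.4584 -0.0337  0.0495] [460.  -34.1] [ 58. 175.] 88.79805755615234
[213. 231.] [ 202  198   24   68 1492] [0.4624 0.0953 0.0496] [464.   95.5] [ 58. 176.] 88.53629302978516
0.75
```

View pics/top.png

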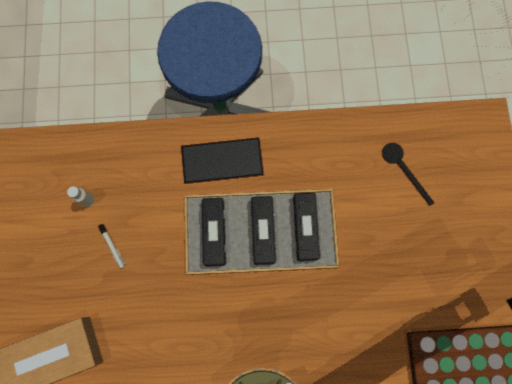

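```bash
cat >> h.py <<'E'
def to(x,y,z,yaw=None):
    o=monitor.get_obs(); M=R.from_euler('xyz',o['tool_rot'],degrees=True).as_matrix()
    s=M.T@(np.array([x,y,z])-o['tool_pos']); t=0
    if yaw is not None:
        g=np.radians(yaw); j=M.T@np.array([-np.sin(g),np.cos(g),0])  # jaw dir
        t=np.degrees(np.arctan2(-j[1],j[2])); t=(t+90)%180-90
    print('pos',o['tool_pos'].round(4),'q7',o['qpos'].round(1),'shift',s.round(4),'turn',round(t,2))
    print('M',M.round(3).tolist())
E
python3 -c "
from h import *
to(.461,-.147,.15,-1.1)"
```

```text
pos [ 0.256  -0.5975  0.2416] q7 [67.6 18.4 -4.  83.1  1.3 78.5 -3.3] shift [ 0.0916  0.3659 -0.3333] turn 24.29
M [[-0.0, 0.919, 0.394], [-0.0, 0.394, -0.919], [-1.0, -0.0, 0.0]]
```

Emit:
step_arm --pt "1 0.005 0.03 -0.03 3" --pt "1 0.01 0.07 -0.065 6" --pt "1 0.02 0.11 -0.1 9" --pt "1 0.03 0.15 -0.135 12" --pt "1 0.04 0.19 -0.17 15" --pt "1 0.05 0.23 -0.205 18" --pt "1 0.06 0.265 -0.24 20" --pt "1 0.07 0.3 -0.275 22" --pt "1 0.08 0.335 -0.305 24.3" --pt "1 0.09 0.366 -0.333 24.3" --pt "1 0.09 0.366 -0.333 24.3" --pt "1 0.09 0.366 -0.333 24.3" --newtons 35

```text
time_s: 2.25
tool_pos: [0.4611, -0.148, 0.1517]
tool_rot: [-4.8, 90.0, -95.9]
force: [0.1, -0.4, 0.4]
grip_width: 0.0869
```

```bash
python3 - <<'E'
from h import *
print(camera_model('wrist'))
p,d=read_camera('wrist'); cv2.imwrite('pics/w1.png',p[:,:,::-1]); to(.461,-.147,.03,-1.1)
E
```

```text
{'fx': 297.3186396354542, 'fy': 297.3186396354542, 'cx': 254.22424947609846, 'cy': 190.50378663184483, 'xyz': array([ 0.5306966 , -0.14925151,  0.29611542]), 'attitude': array([ 1.65175381e+02, -8.38931653e-02, -9.11889915e+01])}
pos [ 0.461  -0.1486  0.1518] q7 [ 39.    3.2 -24.8 111.8   1.5  65.2 -77.7] shift [ 0.1218 -0.     -0.0017] turn -0.1
M [[0.0, 1.0, -0.021], [-0.001, -0.021, -1.0], [-1.0, 0.0, 0.001]]
```

View pics/w1.png

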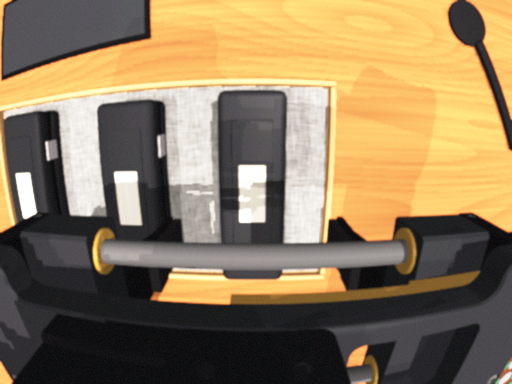

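The right case (columns 219–286, rows 90–275) sits centred between the fingers (column ~253). Descending and gripping.

Emit:
step_arm --pt "1 0.03 0 -0.0015 0" --pt "1 0.06 0 -0.0015 0" --pt "1 0.09 0 -0.0015 0" --pt "1 0.11 0 -0.0015 0" --pt "1 0.122 0 -0.0015 0" --pt "1 0.122 0 -0.0015 0" --pt "-1 0.122 0 -0.0015 0" --pt "-1 0.122 0 -0.0015 0" --pt "-1 0.122 0 -0.0015 0" --pt "-1 0.122 0 -0.0015 0" --pt "-1 0.122 0 -0.0015 0" --pt "-1 0.122 0 -0.0015 0" --newtons 35

```text
time_s: 3.8
tool_pos: [0.4615, -0.1459, 0.0299]
tool_rot: [44.8, 90.0, -46.3]
force: [-1.9, 0.1, 4.1]
grip_width: 0.0578
```

Emit:
step_arm --pt "-1 -0.01 0 0 0" --pt "-1 -0.03 0 0 0" --pt "-1 -0.06 0 0 0" --pt "-1 -0.09 0 0 0" --pt "-1 -0.12 0 0 0" --pt "-1 -0.12 0 0 0" --pt "-1 -0.12 0 0 0" --pt "-1 -0.12 0 0 0"

```text
time_s: 4.8
tool_pos: [0.4601, -0.1454, 0.1478]
tool_rot: [-111.5, 89.8, 157.4]
force: [0.5, 0.6, -3.6]
grip_width: 0.0583
```

```bash
cat > s.py <<'E'
from h import *
f=[];t=[]
for k in range(4):
    o=monitor.get_obs(); f.append(o['force']);t.append(o['wrist_torque'])
    if k<3: read_camera('top')
print(o['time_s'],o['tool_pos'].round(4),'w',round(o['grip_width'],4))
print('F',np.mean(f,0).round(2),'T',np.mean(t,0).round(4),'sd',np.std(t,0).round(4))
E
python3 s.py
```

```text
4.95 [ 0.4607 -0.1456  0.1485] w 0.0579
F [ 0.22 -0.16 -3.62] T [ 0.05   -0.0101  0.0212] sd [0.0089 0.0166 0.0214]
```

Emit:
step_arm --pt "-1 0 0.06 0 0" --pt "-1 0 0.12 0 0" --pt "-1 0 0.06 0 0" --pt "-1 0 0.0 0 0" --pt "-1 0 0.06 0 0" --pt "-1 0 0.12 0 0" --pt "-1 0 0.12 0 0" --pt "-1 0 0.12 0 0" --pt "-1 0 0.12 0 0" --pt "-1 0 0.12 0 0"

```text
time_s: 6.2
tool_pos: [0.5806, -0.1484, 0.1499]
tool_rot: [3.3, 89.9, -87.8]
force: [0.3, 0.3, -3.0]
grip_width: 0.0577
```

```bash
python3 s.py
```

```text
6.35 [ 0.581  -0.1483  0.1499] w 0.0579
F [-0.12  0.14 -3.22] T [0.0264 0.0641 0.0153] sd [0.0292 0.0523 0.0221]
```

Emit:
step_arm --pt "-1 0 -0.06 0 0" --pt "-1 0 -0.12 0 0" --pt "-1 0 -0.06 0 0" --pt "-1 0 0.0 0 0" --pt "-1 0 -0.06 0 0" --pt "-1 0 -0.12 0 0" --pt "-1 0 -0.12 0 0" --pt "-1 0 -0.12 0 0" --pt "-1 0 -0.12 0 0" --pt "-1 0 -0.12 0 0"

```text
time_s: 7.6
tool_pos: [0.4623, -0.1456, 0.1501]
tool_rot: [86.8, 89.9, -4.2]
force: [-0.3, 0.3, -2.7]
grip_width: 0.0577
```

```bash
python3 s.py; python3 -c "
from h import *
to(.461,-.147,.03)"
```

```text
7.75 [ 0.4617 -0.1456  0.1496] w 0.0577
F [-0.38 -0.4  -3.62] T [0.0405 0.0315 0.0055] sd [0.0412 0.0272 0.0215]
pos [ 0.4617 -0.1456  0.1496] q7 [ 43.7   3.6 -30.1 111.8   2.   65.  -78.3] shift [ 0.1196 -0.0007  0.0014] turn 0
M [[0.0, 1.0, -0.019], [0.0, -0.019, -1.0], [-1.0, 0.0, -0.0]]
```

```bash
sed -i 's/range(4)/range(16)/; s/k<3/k<15/; s/^f=\[\];t=\[\]/f=[];t=[];e=[]/; s/t.append(o\[.wrist_torque.\])/&;e.append(o["effort"])/' s.py; echo "print('E',np.mean(e,0).round(3)[3:],np.std(e,0).round(3)[3:]); print(np.array(t)[:,1].round(3))" >> s.py; python3 s.py
```

```text
8.5 [ 0.4613 -0.1458  0.1496] w 0.0579
F [-0.02 -0.11 -3.05] T [0.0468 0.0102 0.0084] sd [0.0395 0.0412 0.0217]
E [-3.0542e+01 -2.4000e-02 -5.8000e-02 -0.0000e+00] [0.031 0.001 0.003 0.   ]
[ 0.023  0.069  0.088  0.003  0.027  0.059 -0.028 -0.054  0.014  0.007
 -0.048 -0.023  0.037 -0.028  0.045 -0.026]
```

Emit:
step_arm --pt "-1 0 0.06 0 0" --pt "-1 0 0.12 0 0" --pt "-1 0 0.06 0 0" --pt "-1 0 0.0 0 0" --pt "-1 0 0.06 0 0" --pt "-1 0 0.12 0 0" --pt "-1 0 0.12 0 0" --pt "-1 0 0.12 0 0" --pt "-1 0 0.12 0 0" --pt "-1 0 0.12 0 0"

```text
time_s: 9.75
tool_pos: [0.5807, -0.1485, 0.1501]
tool_rot: [11.8, 89.9, -79.3]
force: [-0.4, 0.1, -3.7]
grip_width: 0.058
```

```bash
python3 s.py
```

```text
10.5 [ 0.5813 -0.148   0.1495] w 0.0575
F [ 0.17 -0.09 -3.45] T [0.0506 0.0596 0.0078] sd [0.0286 0.0299 0.0312]
E [-3.0743e+01 -8.0000e-03 -1.1000e-01  0.0000e+00] [0.019 0.001 0.    0.   ]
[ 0.063  0.066  0.069  0.052  0.059 -0.018  0.094  0.04   0.037  0.066
  0.104  0.099  0.088  0.031  0.033  0.071]
```

```bash
sed -i 's/range(16)/range(8)/; s/k<15/k<7/' s.py; sed -i 's/ print(np.array(t).*$//' s.py
```

Emit:
step_arm --pt "-1 0 -0.005 0 0" --pt "-1 0 -0.015 0 0" --pt "-1 0 -0.03 0 0" --pt "-1 0 -0.045 0 0" --pt "-1 0 -0.055 0 0" --pt "-1 0 -0.06 0 0" --pt "-1 0 -0.06 0 0" --pt "-1 0 -0.06 0 0"

```text
time_s: 11.5
tool_pos: [0.5217, -0.1469, 0.1497]
tool_rot: [93.8, 90.0, 2.7]
force: [0.7, 0.7, -2.6]
grip_width: 0.0579
```

```bash
python3 s.py
```

```text
11.85 [ 0.5214 -0.1469  0.1495] w 0.0578
F [ 0.07  0.15 -3.3 ] T [ 0.0451  0.0542 -0.0007] sd [0.0205 0.0346 0.0276]
E [-3.0632e+01 -1.6000e-02 -1.0800e-01 -0.0000e+00] [0.048 0.002 0.006 0.   ]
```

Emit:
step_arm --pt "-1 0 0.06 0 0" --pt "-1 0 0.12 0 0" --pt "-1 0 0.06 0 0" --pt "-1 0 0.0 0 0" --pt "-1 0 -0.06 0 0" --pt "-1 0 -0.06 0 0" --pt "-1 0 -0.06 0 0" --pt "-1 0 -0.055 0 0" --pt "-1 0 -0.04 0 0" --pt "-1 0 -0.02 0 0" --pt "-1 0 -0.005 0 0" --pt "-1 0 0 0 0"

```text
time_s: 13.35
tool_pos: [0.5228, -0.1464, 0.1492]
tool_rot: [175.3, 89.9, 84.2]
force: [-0.7, 0.3, -2.9]
grip_width: 0.0582
```

```bash
python3 s.py
```

```text
13.7 [ 0.5208 -0.1471  0.1496] w 0.0575
F [-0.04  0.24 -3.34] T [ 0.0362  0.0376 -0.0027] sd [0.0207 0.0475 0.0144]
E [-3.0685e+01 -1.5000e-02 -8.1000e-02 -1.0000e-02] [0.33  0.018 0.126 0.015]
```

```bash
python3 s.py
```

```text
14.05 [ 0.5212 -0.147   0.1496] w 0.0578
F [-0.22 -0.27 -3.27] T [0.0412 0.0115 0.0043] sd [0.0282 0.0346 0.0176]
E [-3.0562e+01 -2.0000e-02 -6.4000e-02  0.0000e+00] [0.011 0.002 0.001 0.   ]
```

Emit:
step_arm --pt "-1 0 0.04 0 0" --pt "-1 0 0.08 0 0" --pt "-1 0 0.12 0 0" --pt "-1 0 0.14 0 0" --pt "-1 0 0.14 0 0" --pt "-1 0 0.08 0 0" --pt "-1 0 0.02 0 0" --pt "-1 0 -0.04 0 0" --pt "-1 0 -0.03 0 0" --pt "-1 0 -0.01 0 0" --pt "-1 0 0 0 0" --pt "-1 0 0 0 0"

```text
time_s: 15.55
tool_pos: [0.5217, -0.1466, 0.1495]
tool_rot: [-163.9, 90.0, 105.0]
force: [-0.4, -0.3, -2.7]
grip_width: 0.0577
```

```bash
python3 s.py
```

```text
15.9 [ 0.5209 -0.147   0.1495] w 0.0581
F [ 0.02 -0.14 -3.29] T [0.0368 0.0026 0.0098] sd [0.0294 0.0259 0.0305]
E [-3.0715e+01 -1.1000e-02 -7.2000e-02 -8.0000e-03] [0.2   0.019 0.05  0.018]
```

Emit:
step_arm --pt "-1 0 -0.03 0 0" --pt "-1 0 -0.06 0 0" --pt "-1 0 0.0 0 0" --pt "-1 0 0.06 0 0" --pt "-1 0 0.12 0 0" --pt "-1 0 0.08 0 0" --pt "-1 0 0.06 0 0" --pt "-1 0 0.03 0 0" --pt "-1 0 0.01 0 0" --pt "-1 0 0 0 0" --pt "-1 0 0 0 0" --pt "-1 0 0 0 0"

```text
time_s: 17.4
tool_pos: [0.5221, -0.1469, 0.1498]
tool_rot: [90.2, 89.9, -0.9]
force: [0.8, -0.2, -3.5]
grip_width: 0.0579
```

```bash
python3 s.py
```

```text
17.75 [ 0.5215 -0.1468  0.1495] w 0.0579
F [ 0.21 -0.   -3.53] T [ 0.0632  0.0536 -0.0071] sd [0.0357 0.0225 0.0268]
E [-3.0547e+01 -1.3000e-02 -1.0800e-01 -1.0000e-03] [0.093 0.004 0.013 0.001]
```

Emit:
step_arm --pt "-1 0 0.04 0 0" --pt "-1 0 0.08 0 0" --pt "-1 0 0.02 0 0" --pt "-1 0 -0.04 0 0" --pt "-1 0 0.02 0 0" --pt "-1 0 0.07 0 0" --pt "-1 0 0.105 0 0" --pt "-1 0 0.13 0 0" --pt "-1 0 0.145 0 0" --pt "-1 0 0.15 0 0" --pt "-1 0 0.15 0 0" --pt "-1 0 0.15 0 0"

```text
time_s: 19.25
tool_pos: [0.6706, -0.15, 0.1495]
tool_rot: [-54.4, 90.0, -145.6]
force: [0.5, -0.2, -2.5]
grip_width: 0.0583
```

```bash
python3 s.py
```

```text
19.6 [ 0.6711 -0.15    0.1497] w 0.0577
F [-0.04 -0.11 -3.23] T [ 0.0392  0.0202 -0.0038] sd [0.0289 0.0254 0.0334]
E [-3.0322e+01 -1.9000e-02 -7.1000e-02  0.0000e+00] [0.03  0.002 0.006 0.   ]
```

Emit:
step_arm --pt "-1 0 -0.04 0 0" --pt "-1 0 -0.08 0 0" --pt "-1 0 -0.02 0 0" --pt "-1 0 0.04 0 0" --pt "-1 0 -0.02 0 0" --pt "-1 0 -0.07 0 0" --pt "-1 0 -0.105 0 0" --pt "-1 0 -0.13 0 0" --pt "-1 0 -0.145 0 0" --pt "-1 0 -0.15 0 0" --pt "-1 0 -0.15 0 0" --pt "-1 0 -0.15 0 0"

```text
time_s: 21.1
tool_pos: [0.5221, -0.1468, 0.1497]
tool_rot: [110.2, 89.9, 19.1]
force: [-0.4, -0.7, -3.8]
grip_width: 0.0578
```

```bash
python3 s.py; python3 -c "
from h import *
to(.461,-.147,.03)"
```

```text
21.45 [ 0.5214 -0.1468  0.1495] w 0.0578
F [ 0.03 -0.35 -3.58] T [ 0.0542  0.0759 -0.0042] sd [0.0361 0.0373 0.0332]
E [-3.0509e+01 -2.2000e-02 -1.1500e-01 -1.0000e-03] [0.044 0.002 0.006 0.   ]
pos [ 0.5214 -0.1468  0.1495] q7 [ 52.6  13.5 -44.4 104.   10.2  66.6 -86.2] shift [ 0.1195 -0.0604  0.0014] turn 0
M [[-0.0, 1.0, -0.019], [0.0, -0.019, -1.0], [-1.0, -0.0, -0.0]]
```

Emit:
step_arm --pt "-1 0 0.005 0 0" --pt "-1 0 0.015 0 0" --pt "-1 0 0.03 0 0" --pt "-1 0 0.04 0 0" --pt "-1 0 0.045 0 0" --pt "-1 0 0.045 0 0" --pt "-1 0 0.045 0 0"

```text
time_s: 22.32
tool_pos: [0.5659, -0.1478, 0.1494]
tool_rot: [-76.6, 90.0, -167.8]
force: [0.1, -0.6, -3.2]
grip_width: 0.0577
```

```bash
python3 s.py; python3 -c "
from h import *
to(.461,-.147,.03)"
```

```text
22.675 [ 0.5661 -0.1479  0.1496] w 0.0578
F [ 0.07 -0.15 -3.22] T [0.0445 0.0705 0.0075] sd [0.0269 0.0287 0.0256]
E [-3.0429e+01 -1.7000e-02 -1.1700e-01  0.0000e+00] [0.045 0.002 0.006 0.   ]
pos [ 0.5661 -0.1479  0.1496] q7 [ 48.5  19.3 -43.5  98.   14.2  68.3 -89.8] shift [ 0.1196 -0.1051  0.0011] turn 0
M [[-0.0, 1.0, -0.019], [-0.0, -0.019, -1.0], [-1.0, -0.0, 0.0]]
```

```bash
cat > c.py <<'E'
from h import *
def case(c):
    p,d=read_camera(c); o=monitor.get_obs(); P=pts(c,d); x,y,z=o['tool_pos']
    m=(abs(P[...,2]-z)<.026)&(abs(P[...,0]-x)<.13)&(abs(P[...,1]-y)<.034)
    q=P[m]; print(c,len(q),'x extent rel TCP',(np.percentile(q[:,0],[1,99])-x).round(4),'z tops front/back',[ (np.percentile(q[s,2],95)-z).round(4) for s in (q[:,0]>x+.055,q[:,0]<x-.055) if s.sum()>5])
case('top'); case('scene')
E
python3 c.py
```

```text
top 541 x extent rel TCP [-0.086  0.086] z tops front/back [np.float64(0.0225), np.float64(0.0226)]
scene 989 x extent rel TCP [-0.0791  0.0912] z tops front/back [np.float64(0.0224), np.float64(0.0188)]
```

Emit:
step_arm --pt "-1 0 0.06 0 0" --pt "-1 0 0.12 0 0" --pt "-1 0 0.12 0 0" --pt "-1 0 0.06 0 0" --pt "-1 0 0.0 0 0" --pt "-1 0 -0.06 0 0" --pt "-1 0 0.0 0 0" --pt "-1 0 -0.06 0 0" --pt "-1 0 -0.06 0 0" --pt "-1 0 -0.06 0 0" --pt "-1 0 -0.06 0 0"

```text
time_s: 24.15
tool_pos: [0.5074, -0.1469, 0.1513]
tool_rot: [54.1, 89.8, -37.0]
force: [-0.3, -0.2, -2.9]
grip_width: 0.0575
```

```bash
python3 s.py; python3 c.py; python3 -c "
from h import *
to(.461,-.147,.03)"
```

```text
24.5 [ 0.5065 -0.1466  0.1499] w 0.0575
F [-0.03 -0.02 -3.22] T [ 0.0264  0.0095 -0.0045] sd [0.0136 0.0185 0.0263]
E [-3.0368e+01  2.0000e-03 -5.6000e-02 -1.0000e-03] [0.184 0.007 0.012 0.   ]
top 385 x extent rel TCP [-0.0849  0.0888] z tops front/back [np.float64(0.0217), np.float64(0.0229)]
scene 972 x extent rel TCP [-0.0791  0.0919] z tops front/back [np.float64(0.0226), np.float64(0.014)]
pos [ 0.5063 -0.1466  0.1496] q7 [ 56.7  12.  -47.8 105.9   9.7  66.3 -85.5] shift [ 0.1196 -0.0453  0.0012] turn 0
M [[0.0, 1.0, -0.019], [-0.0, -0.019, -1.0], [-1.0, 0.0, 0.0]]
```

Emit:
step_arm --pt "-1 0.02 -0.025 0.001 0" --pt "-1 0.05 -0.045 0.001 0" --pt "-1 0.08 -0.0455 0.001 0" --pt "-1 0.1 -0.0455 0.001 0" --pt "-1 0.11 -0.0455 0.001 0" --pt "-1 0.115 -0.0455 0.001 0" --pt "-1 0.119 -0.0455 0.001 0" --pt "-1 0.119 -0.0455 0.001 0" --pt "1 0.119 -0.0455 0.001 0" --pt "1 0.119 -0.0455 0.001 0" --pt "1 0.119 -0.0455 0.001 0"

```text
time_s: 25.98
tool_pos: [0.4612, -0.147, 0.031]
tool_rot: [55.6, 89.9, -35.5]
force: [-0.4, 0.3, -0.4]
grip_width: 0.0796
```

```bash
python3 -c "
from h import *
to(.460,-.034,.10,-1.2); print(monitor.get_obs()['grip_width'])"
```

```text
pos [ 0.4612 -0.147   0.031 ] q7 [ 56.4  16.2 -45.7 117.5  14.7  51.9 -88.4] shift [-0.0691 -0.0033 -0.1129] turn 0.09
M [[0.001, 1.0, -0.019], [-0.001, -0.019, -1.0], [-1.0, 0.001, 0.001]]
0.07964463951978085
```

Emit:
step_arm --pt "1 -0.03 0 0 0" --pt "1 -0.07 0 -0.01 0" --pt "1 -0.07 -0.002 -0.05 0" --pt "1 -0.07 -0.003 -0.09 0" --pt "1 -0.07 -0.003 -0.113 0" --pt "1 -0.07 -0.003 -0.113 0" --pt "1 -0.04 -0.003 -0.113 0" --pt "1 -0.01 -0.003 -0.113 0" --pt "1 0.001 -0.003 -0.113 0" --pt "1 0.001 -0.003 -0.113 0"

```text
time_s: 27.22
tool_pos: [0.4596, -0.0342, 0.0292]
tool_rot: [-114.8, 89.9, 154.0]
force: [0.3, 0.2, -0.2]
grip_width: 0.0872
```

Emit:
step_arm --pt "-1 0 0 0 0" --pt "-1 0 0 0 0" --pt "-1 0 0 0 0" --pt "-1 0 0 0 0" --pt "-1 0 0 0 0" --pt "-1 -0.02 0 0 0" --pt "-1 -0.06 0 0 0" --pt "-1 -0.1 0 0 0" --pt "-1 -0.12 0 0 0" --pt "-1 -0.12 0 0 0" --pt "-1 -0.12 0 0 0"

```text
time_s: 28.6
tool_pos: [0.4587, -0.0338, 0.1481]
tool_rot: [-93.1, 89.9, 175.8]
force: [-0.6, 0.3, -3.3]
grip_width: 0.0577
```

```bash
python3 s.py
```

```text
28.95 [ 0.4597 -0.0336  0.149 ] w 0.0576
F [ 0.04  0.2  -3.39] T [ 0.0233  0.0158 -0.0055] sd [0.0286 0.0432 0.0246]
E [-3.0607e+01 -1.8000e-02 -7.9000e-02 -2.0000e-03] [0.256 0.003 0.021 0.001]
```

Emit:
step_arm --pt "-1 0 0.055 0 0" --pt "-1 0 0.11 0 0" --pt "-1 0 0.05 0 0" --pt "-1 0 -0.01 0 0" --pt "-1 0 0.05 0 0" --pt "-1 0 0.11 0 0" --pt "-1 0 0.11 0 0" --pt "-1 0 0.11 0 0" --pt "-1 0 0.11 0 0" --pt "-1 0 0.11 0 0"

```text
time_s: 30.2
tool_pos: [0.5695, -0.0361, 0.15]
tool_rot: [17.0, 89.9, -74.1]
force: [-0.7, 0.1, -3.6]
grip_width: 0.0578
```

```bash
python3 s.py
```

```text
30.55 [ 0.5699 -0.036   0.1497] w 0.0577
F [-0.09  0.27 -3.16] T [0.0241 0.0047 0.01  ] sd [0.0189 0.0197 0.0297]
E [-2.9467e+01  1.0000e-03 -8.4000e-02  1.0000e-03] [0.015 0.002 0.001 0.   ]
```

Emit:
step_arm --pt "-1 0 -0.06 0 0" --pt "-1 0 -0.12 0 0" --pt "-1 0 -0.06 0 0" --pt "-1 0 0.0 0 0" --pt "-1 0 -0.06 0 0" --pt "-1 0 -0.12 0 0" --pt "-1 0 -0.12 0 0" --pt "-1 0 -0.12 0 0" --pt "-1 0 -0.12 0 0" --pt "-1 0 -0.12 0 0"

```text
time_s: 31.8
tool_pos: [0.4509, -0.0329, 0.15]
tool_rot: [141.7, 89.9, 50.7]
force: [-0.1, 0.6, -2.5]
grip_width: 0.0577
```

```bash
python3 s.py; python3 -c "
from h import *
to(.460,-.034,.03)"
```

```text
32.15 [ 0.45   -0.0333  0.1495] w 0.058
F [ 0.09 -0.04 -3.02] T [0.0279 0.0156 0.0184] sd [0.0263 0.0105 0.0153]
E [-3.0552e+01 -2.0000e-02 -8.3000e-02 -3.0000e-03] [0.034 0.006 0.002 0.002]
pos [ 0.45   -0.0333  0.1495] q7 [ 78.7   0.8 -76.8 114.9   0.9  64.9 -89.5] shift [0.1195 0.01   0.0006] turn 0
M [[-0.0, 1.0, -0.019], [0.001, -0.019, -1.0], [-1.0, -0.0, -0.001]]
```

Middle shows no change between ends (−0.084 / −0.083), whereas the right switched each time (−0.11 / −0.06): right is the rattling one. Put the middle back.

Emit:
step_arm --pt "-1 0.01 0.008 0 0" --pt "-1 0.04 0.01 0 0" --pt "-1 0.08 0.01 0 0" --pt "-1 0.1 0.01 0 0" --pt "-1 0.11 0.01 0 0" --pt "-1 0.115 0.01 0 0" --pt "-1 0.119 0.01 0 0" --pt "-1 0.119 0.01 0 0" --pt "1 0.119 0.01 0 0" --pt "1 0.119 0.01 0 0" --pt "1 0.119 0.01 0 0" --pt "1 0.119 0.01 0 0"

```text
time_s: 33.65
tool_pos: [0.4601, -0.0338, 0.0307]
tool_rot: [52.6, 90.0, -38.5]
force: [-1.0, -0.1, -0.2]
grip_width: 0.0847
```

```bash
python3 -c "
from h import *
to(.461,-.147,.10,-1.1); print(monitor.get_obs()['grip_width'])"
```

```text
pos [ 0.4601 -0.0338  0.0307] q7 [  61.1   20.7  -66.2  120.    23.6   53.7 -109.2] shift [-0.0693  0.0031  0.1132] turn -0.01
M [[0.0, 1.0, -0.019], [-0.0, -0.019, -1.0], [-1.0, 0.0, 0.0]]
0.08469898425935164
```

Emit:
step_arm --pt "1 -0.03 0 0 0" --pt "1 -0.07 0 0.01 0" --pt "1 -0.07 0.002 0.05 0" --pt "1 -0.07 0.003 0.09 0" --pt "1 -0.07 0.003 0.113 0" --pt "1 -0.07 0.003 0.113 0" --pt "1 -0.04 0.003 0.113 0" --pt "1 -0.01 0.003 0.113 0" --pt "1 0.001 0.003 0.113 0" --pt "1 0.001 0.003 0.113 0"

```text
time_s: 34.9
tool_pos: [0.4607, -0.1452, 0.0294]
tool_rot: [-147.9, 89.9, 121.1]
force: [-0.6, 0.4, 0.9]
grip_width: 0.0869
```

Emit:
step_arm --pt "-1 0 0 0 0" --pt "-1 0 0 0 0" --pt "-1 0 0 0 0" --pt "-1 0 0 0 0" --pt "-1 0 0 0 0" --pt "-1 -0.02 0.01 0 0" --pt "-1 -0.06 0.03 0 0" --pt "-1 -0.1 0.06 0 0" --pt "-1 -0.12 0.08 0 0" --pt "-1 -0.12 0.08 0 0" --pt "-1 -0.12 0.08 0 0"

```text
time_s: 36.28
tool_pos: [0.5388, -0.1481, 0.1477]
tool_rot: [-99.3, 89.8, 169.6]
force: [-0.4, -0.2, -3.1]
grip_width: 0.0579
```

```bash
python3 s.py;python3 -c "
from h import *
to(.664,.065,.18,3)"
```

```text
36.625 [ 0.5402 -0.1484  0.1491] w 0.0577
F [-0.08 -0.13 -3.6 ] T [ 0.0475  0.0251 -0.0042] sd [0.0331 0.032  0.0209]
E [-2.9347e+01 -6.0000e-03 -7.1000e-02  1.0000e-03] [0.398 0.005 0.042 0.   ]
pos [ 0.5402 -0.1484  0.1491] q7 [ 66.6  23.7 -65.2 101.1  22.9  70.1 -96. ] shift [-0.031   0.1196 -0.2157] turn -4.11
M [[-0.001, 1.0, -0.019], [-0.0, -0.019, -1.0], [-1.0, -0.001, 0.0]]
```

Emit:
step_arm --pt "-1 0 0.0625 0 0" --pt "-1 0 0.125 0 0" --pt "-1 0 0.18 0 0" --pt "-1 0 0.12 0 0" --pt "-1 0 0.06 0 0" --pt "-1 0 0 0 0" --pt "-1 0 0.06 0 0" --pt "-1 0 0.12 0 0" --pt "-1 0 0.18 0 0" --pt "-1 0 0.12 0 0" --pt "-1 0 0.12 0 0" --pt "-1 0 0.12 0 0"

```text
time_s: 38.12
tool_pos: [0.6603, -0.1512, 0.1493]
tool_rot: [-24.2, 90.0, -115.3]
force: [0.9, -0.4, -3.2]
grip_width: 0.0576
```

Emit:
step_arm --pt "-1 0 0 0 0" --pt "-1 0 0 0 0" --pt "-1 0 0 0 0"

```text
time_s: 38.5
tool_pos: [0.661, -0.1509, 0.1503]
tool_rot: [54.2, 89.9, -37.0]
force: [0.2, -0.4, -2.4]
grip_width: 0.0581
```

```bash
python3 s.py
```

```text
38.85 [ 0.6607 -0.1506  0.1495] w 0.0577
F [ 0.03 -0.1  -3.43] T [ 0.0317 -0.0097 -0.0022] sd [0.0406 0.0346 0.0251]
E [-2.7881e+01 -1.0000e-02 -5.5000e-02  0.0000e+00] [0.025 0.004 0.003 0.   ]
```

Emit:
step_arm --pt "-1 0 -0.0625 0 0" --pt "-1 0 -0.12 0 0" --pt "-1 0 -0.06 0 0" --pt "-1 0 0 0 0" --pt "-1 0 -0.06 0 0" --pt "-1 0 -0.12 0 0" --pt "-1 0 -0.06 0 0" --pt "-1 0 -0.06 0 0" --pt "-1 0 -0.06 0 0" --pt "-1 0 -0.06 0 0" --pt "-1 0 -0.06 0 0" --pt "-1 0 -0.06 0 0"

```text
time_s: 40.35
tool_pos: [0.6008, -0.1494, 0.1498]
tool_rot: [17.9, 90.0, -73.2]
force: [-0.3, -0.1, -3.1]
grip_width: 0.058
```

```bash
python3 s.py;python3 -c "
from h import *
to(.664,.065,.18,3)"
```

```text
40.7 [ 0.6007 -0.1495  0.1495] w 0.0579
F [-0.22 -0.04 -3.21] T [ 0.0571  0.0636 -0.0012] sd [0.0171 0.0246 0.0154]
E [-2.8435e+01  1.0000e-02 -1.3300e-01  0.0000e+00] [0.008 0.    0.    0.   ]
pos [ 0.6007 -0.1495  0.1495] q7 [  58.4   31.3  -62.3   92.8   28.7   73.6 -100. ] shift [-0.0305  0.0591 -0.2157] turn -4.11
M [[-0.0, 1.0, -0.019], [-0.0, -0.019, -1.0], [-1.0, -0.0, 0.0]]
```

Now the difference is near full (−0.055 / −0.133, torque −0.01 / +0.064): right case confirmed. Take it to the mat.

Emit:
step_arm --pt "-1 0 0.005 -0.01 0" --pt "-1 -0.005 0.015 -0.03 0" --pt "-1 -0.01 0.025 -0.055 0" --pt "-1 -0.015 0.035 -0.08 0" --pt "-1 -0.02 0.04 -0.1 0" --pt "-1 -0.02 0.043 -0.115 0" --pt "-1 -0.02 0.045 -0.12 0"

```text
time_s: 41.58
tool_pos: [0.6479, -0.029, 0.1694]
tool_rot: [-91.0, 90.0, 178.0]
force: [-0.8, -0.3, -4.2]
grip_width: 0.0582
```

```bash
python3 -c "
from h import *
to(.664,.065,.18,3)"
```

```text
pos [ 0.6479 -0.029   0.1694] q7 [  44.    33.7  -61.4   87.    30.    77.2 -111.1] shift [-0.0106  0.0144 -0.0942] turn -4.01
M [[-0.0, 1.0, -0.018], [0.0, -0.018, -1.0], [-1.0, -0.0, -0.0]]
```

Emit:
step_arm --pt "-1 0 0.003 -0.01 0" --pt "-1 0 0.006 -0.03 0" --pt "-1 0 0.01 -0.055 0" --pt "-1 0 0.014 -0.075 0" --pt "-1 0 0.014 -0.088 0" --pt "-1 0 0.014 -0.094 0" --pt "-1 0 0.014 -0.094 0" --pt "-1 0 0.014 -0.094 0" --pt "-1 0 0.014 -0.094 0" --pt "-1 0 0.014 -0.094 0"

```text
time_s: 42.82
tool_pos: [0.6639, 0.0627, 0.1695]
tool_rot: [-7.4, 90.0, -98.5]
force: [0.4, -0.1, -3.9]
grip_width: 0.0579
```

```bash
python3 s.py; python3 - <<'E'
from h import *
o=monitor.get_obs(); print(o['qpos'].round(1))
for c in ['top','scene']:
    p,d=read_camera(c); P=pts(c,d); cv2.imwrite(f'pics/{c}2.png',p[:,:,::-1])
    m=((P[...,2]>.03)&(P[...,2]<.065)&(P[...,0]>.34)&(P[...,0]<.575)&(abs(P[...,1])<.25)).astype(np.uint8)
    n,l,s,k=cv2.connectedComponentsWithStats(cv2.morphologyEx(m,cv2.MORPH_OPEN,np.ones((3,3))))
    for i in range(1,n):
        if s[i,4]>100:
            q=P[l==i]; r=cv2.minAreaRect((q[:,:2]*1000).astype(np.float32)); print(c,np.round(r[0],1),np.round(r[1]),'ztop',np.percentile(q[:,2],[50,95]).round(4))
v=np.hstack([cv2.imread('pics/top2.png'),cv2.imread('pics/scene2.png')]); cv2.imwrite('pics/both2.png',cv2.resize(v,(800,300)))
E
```

```text
43.175 [0.6638 0.0634 0.1695] w 0.058
F [-0.13 -0.16 -3.29] T [ 0.0524  0.0729 -0.    ] sd [0.0355 0.0393 0.0232]
E [-28.259   0.06   -0.124   0.   ] [0.002 0.002 0.001 0.   ]
[  34.    35.7  -60.5   84.2   31.3   78.2 -119.4]
top [464.1  95.5] [ 59. 176.] ztop [0.0495 0.0539]
top [456.3 -35.9] [ 59. 169.] ztop [0.0497 0.0539]
scene [442.1 -31.7] [ 59. 140.] ztop [0.051  0.0537]
scene [466.6  98. ] [ 60. 175.] ztop [0.0508 0.0536]
```

View pics/both2.png

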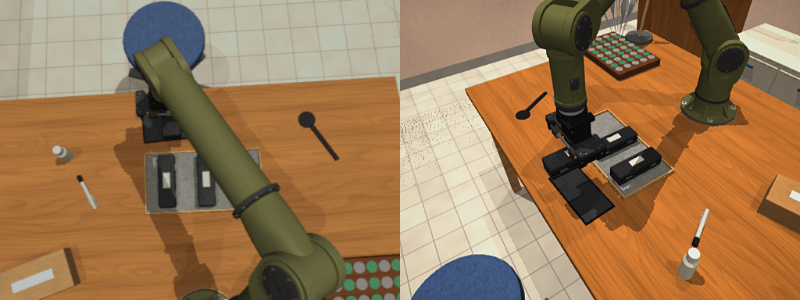

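The picture shows the two silent cases flat in the tray (left view, columns 165 and 205, row 180). The right case is held over the mat, and the other things on the table are where they were.

```bash
python3 -c "
from h import *
print(env.sign_off())"
```

```text
the job is handed in; nothing more can be done
None
```

The right case is the one that rattles. I handed the job in at about 43 s with that case held level and still over the mat, its centre about 17 cm above the table.

- **Right case:** I shook it first. Its wrist torque switched with every shake direction, but by only about half the expected 0.088 N m, so I set it down and tested another case for comparison. After picking it up again, a harder shake gave −0.01 and +0.064 N m, a change of 0.074. That is close to the expected value. Camera measurements showed the case had not slipped in the grip.
- **Middle case:** its torque did not change between shakes (joint 6 read −0.084 and −0.083 N m). I set it back in the tray.
- **Left case:** I did not pick it up, because the right case was already clear by then.
- **Last checks:**
  - The gripper was at (0.664, 0.063, 0.170), over the mat centre I measured at (0.664, 0.065). The opening was 58 mm, with about 3.3 N of weight hanging.
  - The left and middle cases lie flat in the tray, tops at about 50 mm.
  - The occluder, penlight and lens spray look unmoved in the picture; I did not measure them again.

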